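# Clamp a neck block with the crank vise

### The arm

A 6-joint arm with a two-finger parallel gripper is mounted at the origin on a cart in front of the work surface, level with it; the furniture and walls round the work are solid. World frame = base frame: x ahead of the robot, y to its left, z up, the work surface at z = 0. Lengths are in m, angles in rad, forces in N, time in s.
With the tool pointing down it reaches from about 0.3 to 0.775 m from the base axis. Payload 14.6 kg.
Tool frame: the origin (TCP) lies between the finger pads; the fingertips stand ctrl.tip_extent ahead of it and the grasp point (between the pads) lies 3 mm ahead of it (ctrl.tip_extent is the distance from the TCP to the fingertips, in m); z points along the fingers, y is the line along which they close (so a half turn about z gives the same grasp; the last joint's range is limited). The gripper opens to 94 mm and grips with 3 to 60 N. Pads are 16 mm wide; open, the fingers measure 119 mm over their backs; the gripper's body (75 mm by 177 mm) begins 78 mm behind the grasp point.
Start: joints at [-1.25, 0.3, 1.521, -0, 1.321, -0.067], TCP at [0.208, -0.509, 0.227] pointing down, gripper open.
Joint ranges: [-3.03, 3.03], [-0.79, 2.21], [0.23, 2.52], [-1.04, 4.18], [0, 3.07], [-2.55, 2.55]. Speed limits (rad/s): [2.22, 2.22, 2.57, 3.14, 3.14, 3.14].

### API

Orientations are given as [roll, pitch, yaw] about the fixed x, y, z axes, in that order (R = Rz(yaw) Ry(pitch) Rx(roll)).
In Python, from station import ctrl gives the robot as it stands.
- The arm moves only by the shell command python3 shift.py 'ROWS' [OPENING] [FORCE]. ROWS is a JSON list of rows, 1 to 10 of them, each of 6 numbers: dx, dy, dz in m, then a rotation vector rx, ry, rz in rad; each row shifts and turns the commanded pose from where the row before left it, along the tool's axes as they then stand; what a row does not reach is not made up. A row lasts 1/10 s, in which the tool goes at most 0.05 m and 0.15 rad, less where a joint would pass 70% of its speed; a pose out of reach is approached as far as the arm can. OPENING is the finger opening in m, set as the command begins (- or left out keeps the last). The fingers move at their own pace and stop on an object; FORCE is the grip in N (left out, the last holds). Time passes only in rows, so rows that do not move let the fingers close. It prints the time, the measured TCP pose, the force, the opening and the grip force at its end.
- ctrl.get_obs(): the state, without advancing time (a new reading comes with each control period).
- ctrl.camera(name): name is "scene" or "top" or "wrist"; returns a dict with "pixels" (420x560x3 uint8, blue, green, red), "fx", "fy", "cx", "cy" (pixels), "k1" (the pictures are not rectified: a ray, as slopes to the right and down, at radius r is drawn at 1 + k1 r^2 times it, then the intrinsics apply), "extrinsics" (4x4, takes a point from camera to world coordinates). Camera axes: x right, y up, looking along -z (the intrinsics and any distortion apply to the point x, -y, -z); pixel columns grow to the right and rows downward; lengths in m; the calibration is good to about 2 mm. A picture is of the moment at which its call begins. There is no depth.
- ctrl.hand_in(): hands the job in; it is judged then, once.
The state is a dict: "time_s": time; "qpos": joint angles; "joint_vel": joint speeds; "tau": joint torques, N m; "ee_pos": TCP position; "eef_rot": TCP orientation; "force": force on the tool from outside, world axes, zero at the start; "moment": the same for the moment, N m; "grip_width": finger opening in m; "grip_force": force on a finger pad.
Only numpy, scipy, OpenCV 4.12 (cv2) and the standard library are available. Lean on these libraries where they do the work, as an engineer would, in place of code of your own. Each camera call takes 0.05 s, during which the arm holds its last target. There are 200 camera calls.

### The job

Lay the loose reddish-brown wooden neck block flat on the vise's bed between the jaws, its long side running from jaw to jaw, and let go of it. Then set the crank's square socket on the vise's leaning square shaft, turning it little by little under light pressure until it drops fully home, and crank clockwise until the jaw's sprung pad is pushed about half way back against the block. Leave the crank on the shaft, and do not disturb the glue jar, glue bottle or tape.

Things in the scene. Friction and masses are not known exactly. Their poses are not given: they have to be found in the camera images.
- vise: low green cast vise, fixed to the bench, 340 mm long (along its y), 100 mm wide. Origin: centre of its underside; z up. The fixed jaw stands at the +y end (80 mm wide, 82 mm high), its steel face at y = 130 mm; the moving jaw (78 mm wide, 76 mm high) slides from the -y side. A gear head at y = -170 to -78 mm carries the leaning shaft
- vise_bed (a point): point on the steel bed top midway across, at vise x = 0, y = 85 mm, z = 30 mm; axes as the vise. The bed is 62 mm wide in x and level
- vise_nose: green round drum (76 mm diameter) on the gear head, fixed to the vise. Origin: centre of its end face; z is the shaft axis, out and up, leaning 30 degrees from vertical toward the vise's -x; y equals the vise's y. A steel collar (38 mm diameter) stands on it to z = 6 mm. With the crank fully home the crank's origin is at z = 6 mm and its z along this z
- shaft_end (a point): end of the square shaft, at z = 32 mm on the drum's axis: 20 mm across flats, corners cut 2.5 mm, last 4 mm tapered to 17 mm, 26 mm long above the collar. Its angle about the axis is not reported and not known; friction (0.12 N m) holds it. Turning it clockwise, looking down on its end, moves the jaw 15 mm per turn toward the fixed jaw. Axes as the drum
- vise_jaw (a joint): position of the moving jaw in m, growing toward the fixed jaw, moved only by the shaft. With the pad free, the pad's face is at vise y = 32 mm + this value, so the gap between the faces is 98 mm less this value
- vise_pad (a joint): how far the sprung steel pad on the moving jaw's face is pushed back, in m: 0 free, 0.010 at its stop; 1.5 N per mm plus 1.5 N. The pad is 70 mm wide, 34 mm high, its middle 50 mm above the bench
- neck_block: reddish-brown wooden block with a small dark hole on top, 66 x 42 x 36 mm (its x, y, z), lying flat on the bench. Origin: centre of its underside
- crank: dark steel crank key with wooden handle, standing on its hub, about 0.43 kg. Origin: centre of the hub's underside, z up. Hub 38 mm square to z = 43 mm, with a square socket from below, 22.4 mm wide, 29 mm deep, sides along x and y. The arm (z = 30 to 42 mm, 16 mm wide) goes along +x to the handle; a ball weight (28 mm) on a short arm reaches x = -64 mm
- crank_boss (a point): middle of the square boss above the hub, to grip: 30 x 30 mm, from z = 43 to 75 mm of the crank; this point at z = 62 mm; axes as the crank
- crank_handle: the crank's upright wooden handle, 25 mm thick, 52 mm long, spins freely about its own z axis. Origin: centre of its lower end, at x = 70 mm, z = 44 mm of the crank; its z axis points along the handle, parallel to the crank's z
- glue_jar: glass glue jar with red lid, 64 mm diameter, 97 mm high, bystander; origin under its centre
- glue_bottle: white glue bottle with a spout, 62 mm diameter, 185 mm high, bystander; origin under its centre
- tape: roll of masking tape lying flat, 104 mm diameter, 25 mm high, bystander; origin under its centre

How it is judged:
By the outcome, as a careful person would: the job done as asked, in the order asked, and still so for the second after the job is handed in, with the robot touching nothing.
It also fails if it takes over 72 s, if anything falls off the work surface, if the arm or the gripper's body presses on something with over 40 N, if the wrist force passes 120 N, or if a joint passes its speed limit or range.

## Working session

There is one attempt and no reset: what is moved stays moved. The work goes in short steps, Python scripts to look and compute and a shell command to move; the robot and the scene stay as the last step left them, time stands still between calls to the robot, and variables do not carry over. Pictures are saved under pics/ and viewed, at most 10 in all, crops included, and the job is handed in when it is done.

```bash
ls; mkdir -p pics; python3 - <<'E'
from station import ctrl
import cv2,numpy as np
o=ctrl.get_obs()
print({k:np.round(v,3).tolist() for k,v in o.items()},ctrl.tip_extent)
ims=[]
for n in ["scene","top"]:
    c=ctrl.camera(n); cv2.imwrite(f"pics/{n}0.png",c["pixels"])
    print(n,c["fx"],c["fy"],c["cx"],c["cy"],c["k1"],np.round(c["extrinsics"],3).tolist())
E
```

```text
pics
shift.py
station.py
{'time_s': 0.0, 'qpos': [-1.25, 0.3, 1.522, -0.0, 1.321, -0.067], 'joint_vel': [0.0, 0.001, 0.0, 0.0, -0.0, -0.0], 'tau': [0.0, -53.181, -35.274, 0.071, 0.024, -0.0], 'ee_pos': [0.208, -0.509, 0.227], 'eef_rot': [-3.14, -0.0, 0.388], 'force': [-0.691, 0.113, 1.204], 'moment': [-0.01, 0.029, 0.065], 'grip_force': 0.0, 'grip_width': 0.094} 0.022
scene 536.0243968252211 536.0243968252211 278.1626339362242 209.4333056963471 0.07278716082148855 [[-0.9, 0.323, -0.292, 0.18], [-0.436, -0.669, 0.602, 0.551], [-0.001, 0.669, 0.743, 1.016], [0.0, 0.0, 0.0, 1.0]]
top 525.8021407204291 525.8021407204291 275.78046272332705 207.3366103977242 -0.15749514513141022 [[0.026, 0.989, -0.144, 0.369], [-1.0, 0.028, 0.008, -0.174], [0.012, 0.143, 0.99, 1.32], [0.0, 0.0, 0.0, 1.0]]
```

View pics/scene0.png

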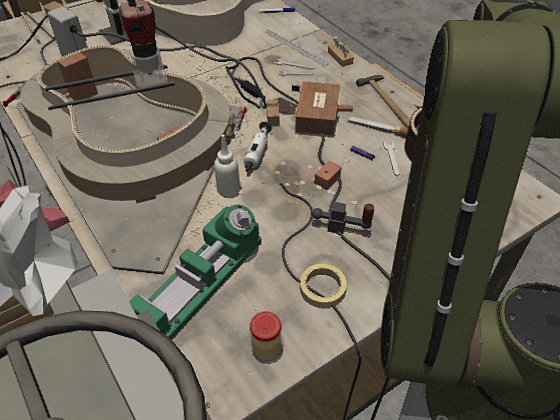

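View pics/top0.png

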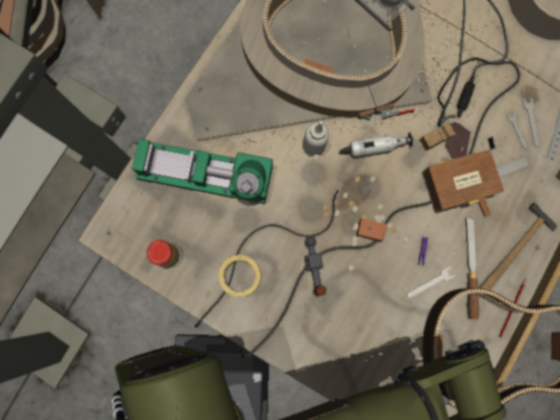

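The scene view shows the vise around (200,260), with its drum at (240,218). The block is at (327,174), the crank hub at (338,215) with its handle at (368,212), and the tape, jar and bottle are nearby. In the top view the vise is at (205,172) with the fixed jaw on the left, the block is at (372,230), and the crank hub is at (315,258) with its handle at (320,290).

```bash
cat > h.py <<'E'
from station import ctrl
import cv2,numpy as np,os,pickle
from scipy.spatial.transform import Rotation as R
def cam(n):
    c=ctrl.camera(n); c["K"]=np.array([[c["fx"],0,c["cx"]],[0,c["fy"],c["cy"]],[0,0,1]]); c["d"]=np.array([c["k1"],0,0,0.]); c["E"]=np.array(c["extrinsics"]); return c
def rays(c,p):
    u=cv2.undistortPoints(np.asarray(p,float).reshape(-1,1,2),c["K"],c["d"]).reshape(-1,2)
    d=np.c_[u[:,0],-u[:,1],-np.ones(len(u))]@c["E"][:3,:3].T
    return c["E"][:3,3],d
def onz(c,p,z):
    o,d=rays(c,p); return o+d*((z-o[2])/d[:,2:3])
def tri(c1,p1,c2,p2):
    o1,d1=rays(c1,p1);o2,d2=rays(c2,p2);out=[]
    for a,b in zip(d1,d2):
        s=np.linalg.lstsq(np.c_[a,-b],o2-o1,rcond=None)[0]
        x,y=o1+a*s[0],o2+b*s[1]; out.append(np.r_[(x+y)/2,np.linalg.norm(x-y)])
    return np.array(out)
def proj(c,X):
    X=(np.atleast_2d(X)-c["E"][:3,3])@c["E"][:3,:3]
    return cv2.projectPoints(X*[1,-1,-1],np.zeros(3),np.zeros(3),c["K"],c["d"])[0].reshape(-1,2)
E
python3 - <<'E'
from h import *
t=cam("top");s=cam("scene")
pickle.dump((t,s),open("c0.pkl","wb"))
a=cv2.resize(t["pixels"][135:210,130:280],None,fx=5,fy=5,interpolation=cv2.INTER_CUBIC)
b=cv2.resize(t["pixels"][210:300,290:400],None,fx=2.2,fy=2.2,interpolation=cv2.INTER_CUBIC)
d=cv2.resize(s["pixels"][150:240,300:390],None,fx=2.2,fy=2.2,interpolation=cv2.INTER_CUBIC)
im=np.zeros((580,750,3),np.uint8); im[:375]=a; im[378:378+b.shape[0],:b.shape[1]]=b; im[378:378+d.shape[0],300:300+d.shape[1]]=d
cv2.imwrite("pics/crop1.png",im)
cv2.imwrite("pics/crop2.png",cv2.resize(s["pixels"][200:340,125:270],None,fx=4,fy=4,interpolation=cv2.INTER_CUBIC))
E
```

```text
(no output)
```

View pics/crop1.png

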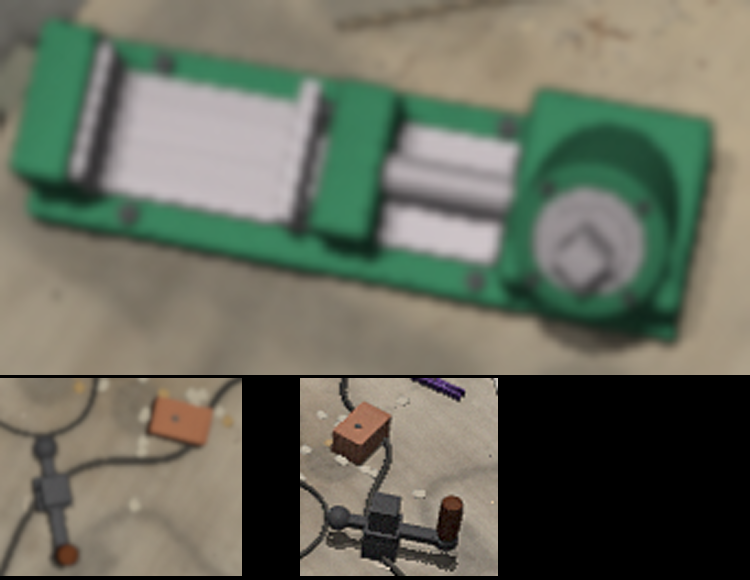

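View pics/crop2.png

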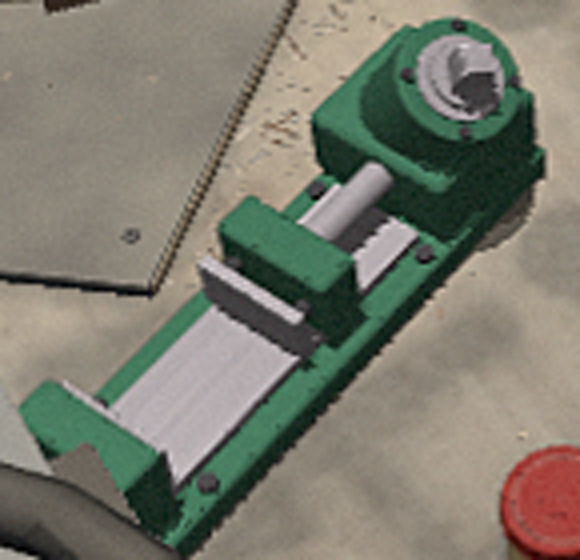

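The crops show these features:
- **Fixed jaw:** outer top corners at (50,22) and (15,175) in the top crop.
- **Moving jaw:** top runs from (337,85) to (372,243).
- **Collar and shaft:** collar centred at about (590,238), with the shaft end showing as a diamond at about (583,258).
- **Scene crop:** collar at (460,77), with the shaft to its upper right.
- **Block and crank:** both are clear in the lower crops.

```bash
python3 - <<'E'
from h import *
np.set_printoptions(precision=4,suppress=True)
t,s=pickle.load(open("c0.pkl","rb"))
T=lambda P:(np.array(P,float)+.5)/5-.5+[130,135]
S=lambda P:(np.array(P,float)+.5)/4-.5+[125,200]
print("fixed jaw outer",onz(t,T([(50,22),(15,175)]),.082))
print("mov jaw",onz(t,T([(337,85),(398,92),(313,232),(372,243)]),.076), "scene",onz(s,S([(220,215),(352,265)]),.076))
print("bed",onz(t,T([(150,72),(300,95),(105,190),(290,222)]),.030))
# masks
def ell(c,box,name):
    x0,y0,x1,y1=box; im=c["pixels"][y0:y1,x0:x1]; im=cv2.resize(im,None,fx=4,fy=4,interpolation=cv2.INTER_CUBIC)
    h=cv2.cvtColor(im,cv2.COLOR_BGR2HSV); m=((h[...,1]<70)&(h[...,2]>90)).astype(np.uint8)
    n,l,st,ce=cv2.connectedComponentsWithStats(m); 
    k=l[im.shape[0]//2,im.shape[1]//2] or 1+np.argmax(st[1:,4])
    cs,_=cv2.findContours((l==k).astype(np.uint8),cv2.RETR_EXTERNAL,cv2.CHAIN_APPROX_NONE)
    e=cv2.fitEllipse(cv2.convexHull(max(cs,key=cv2.contourArea))); p=(np.array(e[0])+.5)/4-.5+[x0,y0]; print(name,p,np.array(e[1])/4,e[2],st[k]); return p
pt=ell(t,(232,168,262,200),"t");ps=ell(s,(226,205,254,232),"s")
print("collar",tri(t,[pt],s,[ps]))
# block, handle, jar by colour
for c,n in ((t,"t"),(s,"s")):
    h=cv2.cvtColor(c["pixels"],cv2.COLOR_BGR2HSV)
    m=(((h[...,0]<14)|(h[...,0]>172))&(h[...,1]>110)&(h[...,2]>40)).astype(np.uint8)
    k,l,st,ce=cv2.connectedComponentsWithStats(m)
    for i in range(1,k):
        if st[i,4]>40 and 140<ce[i][1]<310: 
            cs,_=cv2.findContours((l==i).astype(np.uint8),0,1); r=cv2.minAreaRect(cs[0]); print(n,st[i],ce[i],r)
tp=(np.array([(44,70),(57,112),(66,176)])+.5)/2.2-.5+[290,210]
sp=(np.array([(39,140),(84,123),(153,122)])+.5)/2.2-.5+[300,150]
print("ball,boss,handle",tri(t,tp,s,sp)); print(onz(t,tp[[0]],.036),onz(t,tp[[1]],.075),onz(t,tp[[2]],.096))
E
```

```text
fixed jaw outer [[0.7085 0.154  0.082 ]
 [0.6314 0.1658 0.082 ]]
mov jaw [[ 0.6814  0.0113  0.076 ]
 [ 0.6786 -0.0187  0.076 ]
 [ 0.6081  0.0192  0.076 ]
 [ 0.6034 -0.0097  0.076 ]] scene [[ 0.6881  0.0004  0.076 ]
 [ 0.6058 -0.0017  0.076 ]]
bed [[0.6975 0.1142 0.03  ]
 [0.6873 0.0367 0.03  ]
 [0.6358 0.1332 0.03  ]
 [0.6217 0.0382 0.03  ]]
t [247.2342 182.8505] [22.2062 23.7163] 109.3308334350586 [  17   17   93   88 6296]
s [239.578  218.8751] [21.5011 23.7943] 123.28463745117188 [   9   14   93   87 4815]
collar [[ 0.5997 -0.1158  0.1149  0.    ]]
t [ 426  151   77   65 2487] [464.2445 180.4483] ((465.99542236328125, 188.1513671875), (62.92919158935547, 69.05928039550781), 73.3007583618164)
t [357 219  29  22 446] [371.3251 229.4013] ((371.3044128417969, 229.34327697753906), (27.027189254760742, 17.305543899536133), 14.743562698364258)
t [146 240  27  26 543] [159.3057 252.2339] ((159.0, 252.5), (25.0, 26.0), 90.0)
t [469 280   8   8  63] [472.4444 283.5556] ((472.5, 283.5), (7.0, 7.0), 90.0)
t [514 284  10  20  50] [518.78 293.04] ((518.57763671875, 293.3189697265625), (2.363516
[... 228 characters left out ...]
391] [327.1049 173.9105] ((327.248291015625, 174.72071838378906), (19.266551971435547, 28.650693893432617), 41.633541107177734)
s [  0 180  18  26 170] [  5.7588 190.5588] ((4.40344762802124, 191.85861206054688), (11.045050621032715, 25.494962692260742), 41.6335334777832)
s [365 204   9   9  52] [368.8077 207.    ] ((369.0, 208.0), (8.0, 8.0), 90.0)
s [ 42 208  28  23 344] [ 54.5727 217.2674] ((54.30000686645508, 215.10003662109375), (23.702320098876953, 21.0190372467041), 63.43495178222656)
ball,boss,handle [[ 0.4727 -0.2697  0.0393  0.    ]
 [ 0.426  -0.2814  0.0777  0.0025]
 [ 0.3565 -0.2902  0.1039  0.0009]]
[[ 0.473 -0.27   0.036]] [[ 0.4249 -0.2819  0.075 ]] [[ 0.3569 -0.2909  0.096 ]]
```

```bash
python3 - <<'E'
from h import *
np.set_printoptions(precision=4,suppress=True)
t,s=pickle.load(open("c0.pkl","rb"))
T=lambda P:(np.array(P,float)+.5)/5-.5+[130,135]
S=lambda P:(np.array(P,float)+.5)/4-.5+[125,200]
a=-8.3*np.pi/180; o=np.array([.6455,-.0082]); M=np.array([[np.cos(a),np.sin(a)],[-np.sin(a),np.cos(a)]])
V=lambda X:np.c_[(X[:,:2]-o)@M.T,X[:,2]]
print("steel face top",V(onz(t,T([(118,45),(97,190)]),.078)))
for z in (0,.02):print("base ends",z,V(onz(t,T([(32,210),(675,340)]),z)))
print("head corners scene",V(onz(s,S([(545,150),(545,180)]),0)))
print("head top corners z~.075",V(onz(t,T([(540,90),(715,122)]),.075)))
print("scene bed ends",V(onz(s,S([(175,485),(310,355),(215,305),(105,405)]),.03)))
# steel and green masks, top view rotated box
h=cv2.cvtColor(t["pixels"],cv2.COLOR_BGR2HSV); m=((abs(h[...,0].astype(int)-77)<15)&(h[...,1]>90)).astype(np.uint8)
k,l,st,ce=cv2.connectedComponentsWithStats(m);i=1+np.argmax(st[1:,4]);P=np.argwhere(l==i)[:,::-1]
X=V(onz(t,P,0));print("green ground extents",X.min(0),X.max(0))
X=V(onz(t,P,.012));print("green z.012 extents",X.min(0),X.max(0))
# block top: bright face
for c,b in ((t,(350,212,392,248)),(s,(310,155,346,194))):
    im=c["pixels"][b[1]:b[3],b[0]:b[2]]; h=cv2.cvtColor(im,cv2.COLOR_BGR2HSV)
    m=((h[...,0]<14)&(h[...,1]>100)); v=h[...,2][m]; th,_=cv2.threshold(v.reshape(-1,1),0,255,cv2.THRESH_OTSU)
    mm=(m&(h[...,2]>th)).astype(np.uint8); mm=cv2.morphologyEx(mm,cv2.MORPH_CLOSE,np.ones((3,3)))
    cs,_=cv2.findContours(mm,0,1); q=max(cs,key=cv2.contourArea).reshape(-1,2)+np.array(b[:2])
    W=onz(c,q,.036)[:,:2]; r=cv2.minAreaRect((W*1000).astype(np.float32)); print("block",th,r)
E
```

```text
steel face top [[ 0.034   0.1348  0.078 ]
 [-0.0389  0.1297  0.078 ]]
base ends 0 [[-0.0417  0.1821  0.    ]
 [-0.0514 -0.157   0.    ]]
base ends 0.02 [[-0.0448  0.1763  0.02  ]
 [-0.0545 -0.1577  0.02  ]]
head corners scene [[-0.0429 -0.1714  0.    ]
 [-0.0563 -0.1525  0.    ]]
head top corners z~.075 [[ 0.0473 -0.0735  0.075 ]
 [ 0.0462 -0.1602  0.075 ]]
scene bed ends [[-0.0279  0.1372  0.03  ]
 [-0.0346  0.0367  0.03  ]
 [ 0.0301  0.0405  0.03  ]
 [ 0.0357  0.1218  0.03  ]]
green ground extents [-0.0507 -0.1576  0.    ] [0.0643 0.1971 0.    ]
green z.012 extents [-0.0525 -0.158   0.012 ] [0.0615 0.1935 0.012 ]
block 130.0 ((508.7837829589844, -424.90380859375), (63.91804122924805, 40.939697265625), 78.27753448486328)
block 109.0 ((509.78363037109375, -424.079833984375), (63.26838684082031, 39.67951583862305), 78.3232421875)
```

```bash
cat >> h.py <<'E'
def goto(pos,Rm=None):
    """print tool-frame shift to pos, and rotvec to orientation Rm (rotation applied after the shift)"""
    o=ctrl.get_obs(); R0=R.from_euler("xyz",o["eef_rot"])
    print("t",round(o["time_s"],2),"ee",np.round(o["ee_pos"],4),"q",np.round(o["qpos"],2),"shift",np.round(R0.inv().apply(np.array(pos)-o["ee_pos"]),4))
    if Rm is not None: print("rotvec",np.round((R0.inv()*R.from_matrix(Rm)).as_rotvec(),4))
def tool(zdir,ydir):
    z=np.array(zdir,float);z/=np.linalg.norm(z);y=np.array(ydir,float);y-=z*(y@z);y/=np.linalg.norm(y)
    return np.c_[np.cross(y,z),y,z]
E
python3 - <<'E'
from h import *
t,s=pickle.load(open("c0.pkl","rb"))
a=np.radians(-11.7)
goto([.509,-.4245,.15],tool([0,0,-1],[np.cos(a),np.sin(a),0]))
print(onz(t,[(316,135)],.185),onz(t,[(159.3,252.5)],.097),onz(t,[(239.5,276)],.025))
E
```

```text
t 0.2 ee [ 0.2079 -0.509   0.2271] q [-1.25  0.3   1.52 -0.    1.32 -0.07] shift [0.3107 0.0356 0.0771]
rotvec [-6.000e-04 -3.000e-04 -9.788e-01]
[[ 0.69970856 -0.26901265  0.185     ]] [[0.43220232 0.08520133 0.097     ]] [[ 0.38454569 -0.10032404  0.025     ]]
```

```bash
python3 shift.py '[[0.044,0.005,0.007,0,0,0],[0.044,0.005,0.007,0,0,0],[0.044,0.005,0.007,0,0,0],[0.044,0.005,0.007,0,0,0],[0.044,0.005,0.007,0,0,0],[0.044,0.005,0.007,0,0,0],[0.046,0.006,0.008,0,0,0]]' 0.094
python3 shift.py '[[0,0,0,0,0,-0.14],[0,0,0,0,0,-0.14],[0,0,0,0,0,-0.14],[0,0,0,0,0,-0.14],[0,0,0,0,0,-0.14],[0,0,0,0,0,-0.14],[0,0,0,0,0,-0.14],[0,0,0,0,0,0]]'
python3 - <<'E'
from h import *
w=cam("wrist"); cv2.imwrite("pics/w1.png",w["pixels"])
a=np.radians(-11.7)
goto([.509,-.4245,.032],tool([0,0,-1],[np.cos(a),np.sin(a),0]))
h=cv2.cvtColor(w["pixels"],cv2.COLOR_BGR2HSV); m=((h[...,0]<14)&(h[...,1]>100)&(h[...,2]>60)).astype(np.uint8)
cs,_=cv2.findContours(m,0,1); q=max(cs,key=cv2.contourArea).reshape(-1,2); print(cv2.boundingRect(q))
print(cv2.minAreaRect((onz(w,q,.036)[:,:2]*1000).astype(np.float32)))
E
```

```text
time_s: 0.9
ee_pos: [0.5101, -0.4245, 0.1771]
eef_rot: [-3.142, 0.0, 0.388]
force: [0.1, -0.3, 0.2]
grip_width: 0.0937
grip_force: 0.0
time_s: 1.7
ee_pos: [0.5085, -0.4252, 0.1772]
eef_rot: [-3.141, -0.0, 1.37]
force: [0.2, -0.2, -0.3]
grip_width: 0.094
grip_force: 0.0
t 1.75 ee [ 0.5085 -0.4252  0.1772] q [-0.75  0.59  1.22  0.    1.33 -0.55] shift [0.0007 0.0004 0.1452]
rotvec [-0.0004 -0.0003 -0.0018]
(364, 377, 70, 43)
((596.7238159179688, -668.8701782226562), (56.9161376953125, 76.72769927978516), 77.88265228271484)
```

View pics/w1.png

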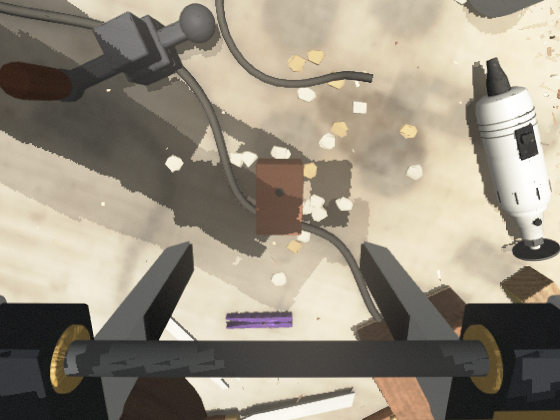

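The wrist view shows the block at about (256–304, 158–236), centred at (279,196), upright and well placed between the fingers. The crank is at upper left.

```bash
python3 - <<'E'
from h import *
w=cam("wrist")
b=(235,140,325,255); im=w["pixels"][b[1]:b[3],b[0]:b[2]]
h=cv2.cvtColor(im,cv2.COLOR_BGR2HSV); print(h[50,30],h[80,35],h[20,80])
m=((h[...,0]<14)&(h[...,1]>90)&(h[...,2]>30)).astype(np.uint8); m=cv2.morphologyEx(m,cv2.MORPH_OPEN,np.ones((5,5)))
cs,_=cv2.findContours(m,0,1); q=max(cs,key=cv2.contourArea).reshape(-1,2)+np.array(b[:2]); print(cv2.boundingRect(q))
print(cv2.minAreaRect((onz(w,q,.036)[:,:2]*1000).astype(np.float32)))
E
```

```text
[13 98 99] [ 11  93 101] [ 18  54 194]
(256, 162, 47, 52)
((513.0842895507812, -413.9708251953125), (46.32699203491211, 40.56132125854492), 78.14400482177734)
```

```bash
python3 shift.py '[[0.0007,0.001,0.05,0,0,0],[0,0,0.05,0,0,0],[0,0,0.03,0,0,0],[0,0,0.015,0,0,0],[0,0,0,0,0,0]]' 0.094
python3 shift.py '[[0,0,0,0,0,0],[0,0,0,0,0,0],[0,0,0,0,0,0],[0,0,0,0,0,0],[0,0,0,0,0,0],[0,0,0,0,0,0]]' 0.034 30
python3 shift.py '[[0,0,-0.04,0,0,0],[0,0,-0.05,0,0,0],[0,0,-0.05,0,0,0],[0,0,-0.05,0,0,0],[0,0,-0.03,0,0,0],[0,0,0,0,0,0]]'
python3 - <<'E'
from h import *
a=np.radians(-8.3)
goto([.6594,.084,.25],tool([0,0,-1],[np.cos(a),np.sin(a),0]))
E
```

```text
time_s: 2.3
ee_pos: [0.5092, -0.4243, 0.0309]
eef_rot: [-3.139, -0.001, 1.366]
force: [-1.0, -0.4, 0.7]
grip_width: 0.094
grip_force: 0.0
time_s: 2.9
ee_pos: [0.5097, -0.4248, 0.0327]
eef_rot: [3.141, 0.0, 1.368]
force: [-0.6, -0.3, 0.6]
grip_width: 0.0495
grip_force: 0.0
time_s: 3.5
ee_pos: [0.5105, -0.4255, 0.258]
eef_rot: [3.135, 0.004, 1.368]
force: [0.0, -0.4, 0.3]
grip_width: 0.034
grip_force: 0.0
t 3.5 ee [ 0.5105 -0.4255  0.258 ] q [-0.75  0.54  1.11  0.    1.48 -0.55] shift [0.5291 0.043  0.0061]
rotvec [ 0.0068  0.0044 -0.0582]
```

The fingers hadn't closed when I lifted, so I'll reopen and check where the block is.

```bash
python3 shift.py '[[0,0,0.05,0,0,0],[0,0,0.028,0,0,0],[0,0,0,0,0,0],[0,0,0,0,0,0],[0,0,0,0,0,0],[0,0,0,0,0,0],[0,0,0,0,0,0]]' 0.094
python3 - <<'E'
from h import *
w=cam("wrist");t=cam("top")
cv2.imwrite("pics/w2.png",np.vstack([w["pixels"][130:280,180:380],t["pixels"][180:300,280:480]]))
E
```

```text
time_s: 4.2
ee_pos: [0.5099, -0.425, 0.1756]
eef_rot: [3.14, 0.001, 1.368]
force: [0.8, 0.4, -0.8]
grip_width: 0.0865
grip_force: 0.0
```

View pics/w2.png

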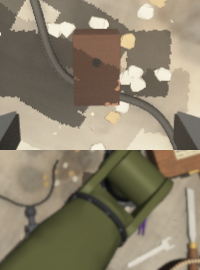

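The block is still at (253–300, 158–236), undisturbed. I'll go down again and allow more time to close.

```bash
python3 shift.py '[[0,0,0.05,0,0,0],[0,0,0.05,0,0,0],[0,0,0.03,0,0,0],[0,0,0.014,0,0,0]]' 0.094
python3 shift.py '[[0,0,0,0,0,0],[0,0,0,0,0,0],[0,0,0,0,0,0],[0,0,0,0,0,0],[0,0,0,0,0,0],[0,0,0,0,0,0],[0,0,0,0,0,0],[0,0,0,0,0,0],[0,0,0,0,0,0],[0,0,0,0,0,0]]' 0.034 30
```

```text
time_s: 4.7
ee_pos: [0.5088, -0.4239, 0.0274]
eef_rot: [-3.138, -0.002, 1.368]
force: [-0.9, 0.5, 1.3]
grip_width: 0.0941
grip_force: 0.0
time_s: 5.7
ee_pos: [0.5098, -0.4248, 0.0307]
eef_rot: [3.141, 0.0, 1.368]
force: [0.2, 1.4, 2.9]
grip_width: 0.0418
grip_force: 30.0
```

```bash
python3 shift.py '[[0,0,-0.03,0,0,0],[0,0,-0.05,0,0,0],[0,0,-0.05,0,0,0],[0,0,-0.05,0,0,0],[0,0,-0.04,0,0,0],[0,0,0,0,0,-0.058]]'
python3 shift.py '[[0.04,0.006,0,0,0,0],[0.05,0.007,0,0,0,0],[0.05,0.007,0,0,0,0],[0.05,0.007,0,0,0,0],[0.05,0.007,0,0,0,0],[0.05,0.007,0,0,0,0],[0.05,0.007,0,0,0,0],[0.05,0.007,0,0,0,0],[0.05,0.007,0,0,0,0],[0.03,0.004,0,0,0,0]]'
python3 shift.py '[[0,0,0,0,0,0],[0,0,0,0,0,0]]'
python3 - <<'E'
from h import *
a=np.radians(-8.3)
goto([.6594,.084,.25],tool([0,0,-1],[np.cos(a),np.sin(a),0]))
w=cam("wrist"); cv2.imwrite("pics/w3.png",w["pixels"])
E
```

```text
time_s: 6.3
ee_pos: [0.5107, -0.4257, 0.2572]
eef_rot: [3.134, 0.005, 1.426]
force: [0.4, -0.1, -0.8]
grip_width: 0.0416
grip_force: 30.0
time_s: 7.3
ee_pos: [0.6421, 0.0305, 0.25]
eef_rot: [-3.141, -0.0, 1.428]
force: [-0.2, -0.2, -2.4]
grip_width: 0.0417
grip_force: 30.0
time_s: 7.5
ee_pos: [0.6417, 0.0274, 0.2499]
eef_rot: [-3.141, 0.0, 1.427]
force: [0.8, -0.3, -0.6]
grip_width: 0.0416
grip_force: 30.0
t 7.5 ee [0.6417 0.0274 0.2499] q [-0.01  0.5   1.2  -0.    1.45  0.13] shift [ 0.0586  0.0094 -0.0001]
rotvec [-0.0009  0.0003  0.001 ]
```

View pics/w3.png

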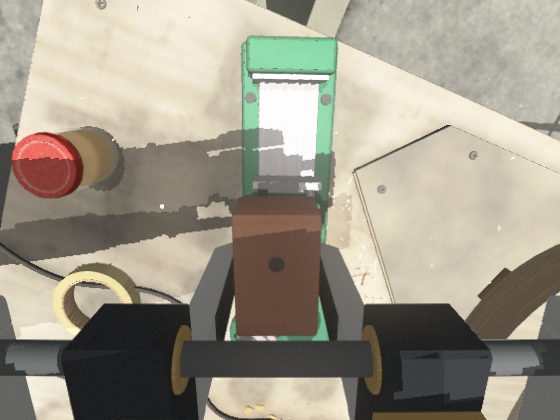

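The wrist view shows the block gripped and the vise aligned with it. The fixed jaw top corners are at (247,38) and (336,40), the bed spans columns 258–319, and the pad is at row ~185.

```bash
python3 - <<'E'
from h import *
np.set_printoptions(precision=4,suppress=True)
w=cam("wrist")
im=w["pixels"].astype(int)
g=cv2.cvtColor(w["pixels"],cv2.COLOR_BGR2HSV)
def edges(r):
    row=g[r,240:345]; gr=(row[:,1]>90)&(abs(row[:,0].astype(int)-77)<18); i=np.where(gr)[0]+240
    j=np.where(~gr[10:-8])[0]+250
    return i.min(),i.max(),j[0] if len(j) else 0,j[-1] if len(j) else 0
for r in (50,60,90,105,115,160,170): print(r,edges(r))
print("bed L/R",onz(w,[(257.5,90),(318.5,90),(257.5,115),(318.5,115)],.03))
print("jaw outer top",onz(w,[(247,38),(336,40)],.082),"inner",onz(w,[(252,75),(328,75)],.08))
print("base side", onz(w,[(246,120),(332,120)],.02))
E
```

```text
50 (np.int64(282), np.int64(335), np.int64(250), np.int64(336))
60 (np.int64(284), np.int64(333), np.int64(250), np.int64(336))Traceback (most recent call last):
  File "<stdin>", line 10, in <module>
  File "<stdin>", line 9, in edges
    return umr_minimum(a, axis, None, out, keepdims, initial, where)
ValueError: zero-size array to reduction operation minimum which has no identity
```

```bash
python3 - <<'E'
from h import *
np.set_printoptions(precision=4,suppress=True)
w=cam("wrist")
print("bed L/R",onz(w,[(257.5,90),(319,90),(258,180),(318,180)],.03))
print("jaw outer top",onz(w,[(247,38),(336,40)],.082),"inner plate",onz(w,[(252,79),(328,79)],.08))
print("pad top",onz(w,[(252,177),(322,180)],.067))
E
```

```text
bed L/R [[0.6364 0.126  0.03  ]
 [0.6997 0.1167 0.03  ]
 [0.6217 0.0319 0.03  ]
 [0.6878 0.0221 0.03  ]]
jaw outer top [[0.6366 0.1669 0.082 ]
 [0.7125 0.1541 0.082 ]] inner plate [[0.6353 0.1334 0.08  ]
 [0.7026 0.1234 0.08  ]]
pad top [[0.6193 0.0431 0.067 ]
 [0.6884 0.0297 0.067 ]]
```

```bash
python3 - <<'E'
from h import *
np.set_printoptions(precision=4,suppress=True)
w=cam("wrist")
X=onz(w,[(235,197),(320,197),(319,335),(235,335),(277,265)],.255);print(X,X[:4].mean(0))
a=np.radians(-8.3)
c=X[:4].mean(0); o=ctrl.get_obs()["ee_pos"]; off=c-o; off[2]=0; print(off)
goto(np.array([.662,.083,.15])-off,tool([0,0,-1],[np.cos(a),np.sin(a),0]))
E
```

```text
[[ 0.6286  0.0695  0.255 ]
 [ 0.6672  0.0637  0.255 ]
 [ 0.6585 -0.0097  0.255 ]
 [ 0.6153 -0.0033  0.255 ]
 [ 0.6427  0.0329  0.255 ]] [0.6424 0.03   0.255 ]
[0.0007 0.0042 0.    ]
t 7.7 ee [0.6417 0.0258 0.2505] q [-0.02  0.5   1.2  -0.    1.45  0.13] shift [0.0552 0.0117 0.1005]
rotvec [-0.0001  0.     -0.0016]
```

```bash
python3 shift.py '[[0.03,0.006,0,0,0,0],[0.025,0.0057,0,0,0,0],[0,0,0.04,0,0,0],[0,0,0.05,0,0,0],[0,0,0.05,0,0,0],[0,0,0.03,0,0,0],[0,0,0.01,0,0,0],[0,0,0.004,0,0,0],[0,0,0,0,0,0],[0,0,0,0,0,0]]'
```

```text
time_s: 8.7
ee_pos: [0.6623, 0.0797, 0.0686]
eef_rot: [3.139, -0.001, 1.426]
force: [-0.2, 0.1, -0.8]
grip_width: 0.042
grip_force: 30.0
```

```bash
python3 shift.py '[[0,0,0.003,0,0,0],[0,0,0.003,0,0,0],[0,0,0.001,0,0,0],[0,0,0.001,0,0,0],[0,0,0,0,0,0]]'
```

```text
time_s: 9.2
ee_pos: [0.6617, 0.0798, 0.0606]
eef_rot: [3.14, -0.0, 1.426]
force: [-8.3, -1.1, 15.6]
grip_width: 0.0419
grip_force: 30.0
```

```bash
python3 shift.py '[[0,0,0,0,0,0],[0,0,0,0,0,0],[0,0,0,0,0,0],[0,0,0,0,0,0],[0,0,-0.02,0,0,0],[0,0,-0.05,0,0,0],[0,0,-0.05,0,0,0],[0,0,-0.05,0,0,0],[0,0,0,0,0,0]]' 0.075
python3 - <<'E'
from h import *
a=np.radians(100)
goto([.4258,-.280,.24],tool([0,0,-1],[np.cos(a),np.sin(a),0]))
t=cam("top");s=cam("scene");cv2.imwrite("pics/c1.png",np.hstack([cv2.resize(t["pixels"][130:230,110:290],None,fx=2.2,fy=2.2),cv2.resize(s["pixels"][200:300,130:310],None,fx=2.2,fy=2.2)]))
E
```

```text
time_s: 10.1
ee_pos: [0.6632, 0.08, 0.2366]
eef_rot: [3.13, -0.002, 1.426]
force: [-0.2, 0.5, -0.7]
grip_width: 0.0748
grip_force: 0.0
t 10.1 ee [0.6632 0.08   0.2366] q [0.07 0.56 1.13 0.   1.44 0.21] shift [-0.3905 -0.1829 -0.0065]
rotvec [ 0.0102  0.0091 -1.8902]
```

View pics/c1.png

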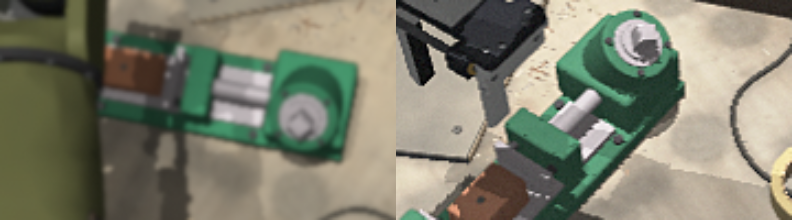

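The crop shows the block lying flat on the bed between the jaws. On the way to the crank I'll pass a spot where the wrist camera can see the shaft.

```bash
python3 shift.py '[[-0.042,-0.005,0,0,0,0],[-0.042,-0.005,0,0,0,0],[-0.042,-0.005,0,0,0,0],[-0.042,-0.005,0,0,0,0],[-0.042,-0.005,0,0,0,0],[-0.042,-0.005,0,0,0,0],[-0.041,-0.004,0,0,0,0],[0,0,0,0,0,0],[0,0,0,0,0,0]]'
python3 - <<'E'
from h import *
np.set_printoptions(precision=4,suppress=True)
w=cam("wrist");t=cam("top");s=cam("scene"); pickle.dump((w,t,s),open("c1.pkl","wb"))
p=proj(w,[[.6,-.116,.115]])[0].astype(int); print(p,ctrl.get_obs()["ee_pos"])
x0,y0=p-[45,45]; print(x0,y0)
a=cv2.resize(w["pixels"][y0:y0+90,x0:x0+90],None,fx=6,fy=6,interpolation=cv2.INTER_CUBIC)
q=proj(t,[[.595,-.115,.125]])[0].astype(int)-[16,16]; r=proj(s,[[.595,-.115,.125]])[0].astype(int)-[16,16]; print(q,r)
b=cv2.resize(t["pixels"][q[1]:q[1]+32,q[0]:q[0]+32],(250,250),interpolation=cv2.INTER_CUBIC)
c=cv2.resize(s["pixels"][r[1]:r[1]+32,r[0]:r[0]+32],(250,250),interpolation=cv2.INTER_CUBIC)
im=np.zeros((540,800,3),np.uint8);im[:,:540]=a;im[:250,545:795]=b;im[260:510,545:795]=c
cv2.imwrite("pics/sh.png",im)
E
```

```text
time_s: 11.1
ee_pos: [0.5848, -0.2056, 0.2267]
eef_rot: [-3.139, -0.001, 1.424]
force: [0.8, -0.1, 0.6]
grip_width: 0.075
grip_force: 0.0
[279  93] [ 0.5855 -0.204   0.2277]
234 48
[230 168] [225 200]
```

View pics/sh.png

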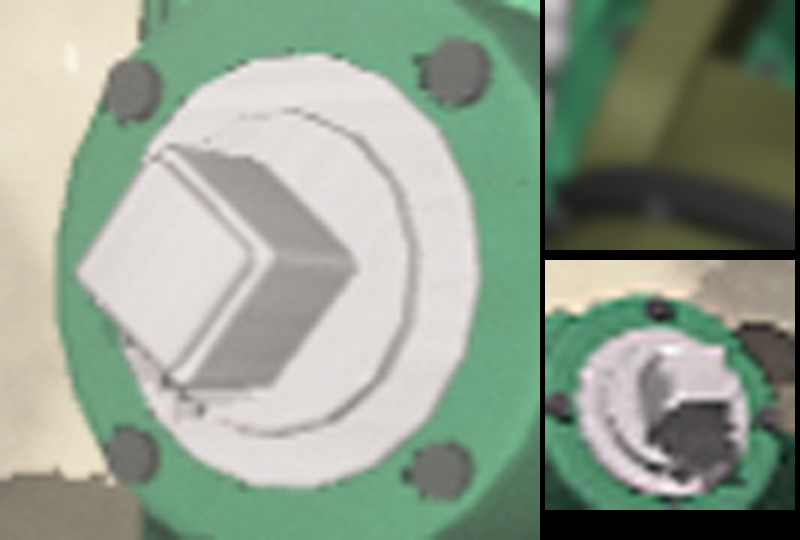

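The wrist view shows the shaft end square with corners at (78,272), (163,158), (250,255) and (172,375) in the crop. The four drum screws are at (133,91), (457,72), (132,455) and (443,472), and the collar sits inside a ring.

```bash
python3 - <<'E'
from h import *
np.set_printoptions(precision=4,suppress=True)
t,s=pickle.load(open("c0.pkl","rb")); w,_,s1=pickle.load(open("c1.pkl","rb"))
T=lambda P:(np.array(P,float)+.5)/5-.5+[130,135]
S=lambda P:(np.array(P,float)+.5)/4-.5+[125,200]
W=lambda P:(np.array(P,float)+.5)/6-.5+[234,48]
wp=W([(133,91),(457,72),(132,455),(443,472)]);tp=T([(530,282),(550,188),(628,300),(642,208)]);sp=S([(465,132),(405,75),(515,82),(457,25)])
for n,X in (("wt",tri(w,wp,t,tp)),("ws",tri(w,wp,s,sp)),("ts",tri(t,tp,s,sp))):
    X0=X[:,:3]; c=X0.mean(0); nn=np.linalg.svd(X0-c)[2][2]; nn*=np.sign(nn[2]); print(n,c,"normal",nn,"miss",X[:,3],"diag",np.linalg.norm(X0[0]-X0[3]),np.linalg.norm(X0[1]-X0[2]))
print("shaft end wt",tri(w,W([(166,265)]),t,T([(583,258)])))
a=np.radians(-8.3);ax=np.array([-.5*np.cos(a),-.5*np.sin(a),.866]);yv=np.array([-np.sin(a),np.cos(a),0]);xv=np.cross(yv,ax)
def plane(P,p0):
    o,d=rays(w,P); return o+d*(((p0-o)@ax)/(d@ax))[:,None]
c=tri(w,wp,s,sp)[:,:3].mean(0)
for c in (c,):
  e=plane(W([(78,272),(163,158),(250,255),(172,375)]),c+.032*ax)
  r=e-c; q=np.c_[r@xv,r@yv,r@ax]; print("corners in drum",q,"ctr",q.mean(0),"side",np.linalg.norm(np.diff(q,axis=0),axis=1))
  print("corner angles",np.degrees(np.arctan2(*(q-q.mean(0))[:,[1,0]].T)))
  # ring & inner collar rim right-hand points
  print("ring right / collar right x", (plane(W([(480,265)]),c+.001*ax)-c)@np.c_[xv,yv],(plane(W([(415,265),(275,433),(290,108)]),c+.006*ax)-c)@np.c_[xv,yv])
E
```

```text
wt [ 0.6008 -0.1153  0.1011] normal [-0.5643  0.1569  0.8105] miss [0.0013 0.0012 0.0012 0.0026] diag 0.07028606018384577 0.06665276377830628
ws [ 0.6005 -0.1166  0.1125] normal [-0.4885  0.071   0.8696] miss [0.0016 0.0007 0.0018 0.0013] diag 0.06414087427576529 0.06478135575506182
ts [ 0.5985 -0.1154  0.1148] normal [-0.4414  0.0753  0.8941] miss [0.001  0.0008 0.0011 0.0005] diag 0.06464343374282937 0.06428118442458816
shaft end wt [[ 0.5875 -0.1144  0.1373  0.0009]]
corners in drum [[-0.0085  0.0002  0.032 ]
 [ 0.0032  0.0119  0.032 ]
 [ 0.0143  0.0014  0.032 ]
 [ 0.0041 -0.0112  0.032 ]] ctr [0.0033 0.0006 0.032 ] side [0.0166 0.0152 0.0162]
corner angles [-178.0512   90.1716    4.441   -86.2309]
ring right / collar right x [[0.0276 0.0012]] [[ 0.0216  0.0012]
 [ 0.0026 -0.0183]
 [ 0.0047  0.0194]]
```

```bash
python3 - <<'E'
from h import *
from scipy.optimize import least_squares
np.set_printoptions(precision=4,suppress=True)
t,s=pickle.load(open("c0.pkl","rb")); w,_,s1=pickle.load(open("c1.pkl","rb"))
T=lambda P:(np.array(P,float)+.5)/5-.5+[130,135]
S=lambda P:(np.array(P,float)+.5)/4-.5+[125,200]
W=lambda P:(np.array(P,float)+.5)/6-.5+[234,48]
C=lambda P:(np.array(P,float)+.5)/7.8125-.5+[225,200]
scr={"w":W([(133,91),(457,72),(132,455),(443,472)]).mean(0),"t":T([(530,282),(550,188),(628,300),(642,208)]).mean(0),"s":S([(465,132),(405,75),(515,82),(457,25)]).mean(0)}
end={"w":W([(166,265)])[0],"t":T([(583,258)])[0],"s":C([(162,113)])[0]}
cams={"w":w,"t":t,"s":s}; sc={"w":1/1.5,"t":1,"s":1}   # ~2 mm each
a=np.radians(-8.3);ax=np.array([-.5*np.cos(a),-.5*np.sin(a),.866])
def f(p,show=False):
    r=[]
    for k in cams:
        r+=[(proj(cams[k],p[:3]+p[3]*ax)[0]-scr[k])*(.3 if k=="w" else 1),(proj(cams[k],p[:3]+.032*ax)[0]-end[k])*(.3 if k=="w" else 1)]
    return np.concatenate(r+[[ (p[3]-.001)/.002]])
q=least_squares(f,[.6,-.116,.112,.001]); print(q.x,q.fun.reshape(-1)[:-1].reshape(3,2,2)); print("home",q.x[:3]+.006*ax,"end",q.x[:3]+.032*ax)
E
```

```text
[ 0.6015 -0.1167  0.1112  0.0015] [[[-0.4398  0.372 ]
  [-0.8212  0.3286]]

 [[ 0.5171 -0.8853]
  [-0.2523  0.6861]]

 [[-0.3425 -0.0405]
  [-0.9563  0.1973]]]
home [ 0.5985 -0.1163  0.1164] end [ 0.5856 -0.1144  0.1389]
```

```bash
python3 shift.py '[[-0.025,-0.037,0,0,0,0],[-0.025,-0.037,0,0,0,0],[-0.025,-0.037,0,0,0,0],[-0.0235,-0.036,0,0,0,0],[0,0,0,0,0,-0.145],[0,0,0,0,0,-0.145],[0,0,0,0,0,-0.145]]' 0.07
python3 shift.py '[[0,0,0,0,0,-0.145],[0,0,0,0,0,-0.145],[0,0,0,0,0,-0.145],[0,0,0,0,0,-0.145],[0,0,0,0,0,-0.145],[0,0,0,0,0,-0.145],[0,0,0,0,0,-0.145],[0,0,0,0,0,-0.145],[0,0,0,0,0,-0.145],[0,0,0,0,0,-0.145]]'
python3 - <<'E'
from h import *
a=np.radians(100)
goto([.4258,-.280,.068],tool([0,0,-1],[np.cos(a),np.sin(a),0]))
w=cam("wrist");cv2.imwrite("pics/cr.png",w["pixels"]); print(proj(w,[[.4258,-.28,.075],[.357,-.2905,.096],[.473,-.27,.036]]))
g=cv2.cvtColor(w["pixels"],cv2.COLOR_BGR2HSV); m=(((g[...,0]<14)|(g[...,0]>170))&(g[...,1]>110)).astype(np.uint8)
k,l,st,ce=cv2.connectedComponentsWithStats(m); print([(st[i].tolist(),ce[i].round(1).tolist()) for i in range(1,k) if st[i,4]>150])
E
```

```text
time_s: 11.95
ee_pos: [0.4259, -0.2807, 0.2285]
eef_rot: [3.141, -0.0, 1.868]
force: [0.4, -0.4, -0.2]
grip_width: 0.0702
grip_force: 0.0
time_s: 12.95
ee_pos: [0.4262, -0.2805, 0.2283]
eef_rot: [3.141, -0.0, -2.965]
force: [0.2, -0.6, 0.3]
grip_width: 0.0699
grip_force: 0.0
t 12.95 ee [ 0.4262 -0.2805  0.2283] q [-0.65  0.21  1.63  0.    1.3  -2.4 ] shift [0.0003 0.0005 0.1603]
rotvec [ 0.0002 -0.0002  0.0024]
[[276.93900831 197.78977601]
 [279.12427095 121.78699196]
 [278.31757105 232.03794003]]
[]
```

View pics/cr.png

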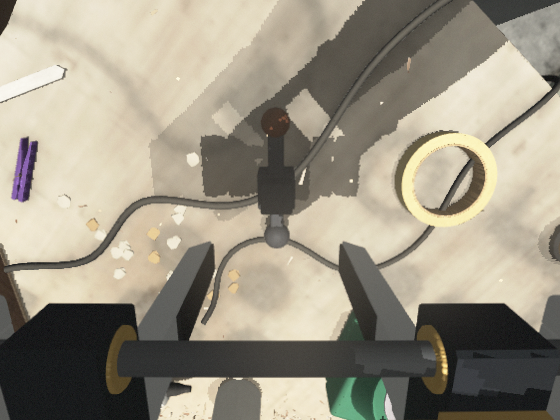

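The wrist view shows the handle top at (275,122), the ball at (277,235), and the hub and boss at (259–294, 165–212). I'll read a profile down the boss to find its extent along the arm.

```bash
python3 - <<'E'
from h import *
np.set_printoptions(precision=4,suppress=True,linewidth=200)
w=cam("wrist"); im=cv2.cvtColor(w["pixels"],cv2.COLOR_BGR2GRAY)
print(w["E"][:3,3],w["E"][:3,2])
print("col 277, rows 140..250 step2",im[140:250:2,274:281].mean(1).astype(int))
print("col 264 rows 155..225",im[155:225:2,263:268].mean(1).astype(int))
for r in (175,185,195,205,210): print(r,im[r,250:304:2])
a=np.radians(190);x=np.array([np.cos(a),np.sin(a),0]);y=np.array([-x[1],x[0],0]);o=np.array([.4258,-.28,0])
P=lambda u,v,z:proj(w,o+u*x+v*y+[0,0,z])[0].round(1).tolist()
print("boss top +x/-x",P(.015,0,.075),P(-.015,0,.075),"boss foot -x",P(-.015,0,.043),"hub",P(.019,0,.043),P(-.019,0,.043),"hub foot",P(-.019,0,0),"sides",P(0,.015,.075),P(0,-.015,.075))
E
```

```text
[ 0.3464 -0.2955  0.3866] [-0.2725 -0.0508  0.9608]
col 277, rows 140..250 step2 [ 57  56  55  54  54  55  54  54  53  53  54  55  54  56  54  53  55  55  56  53  53  54  56  58  58  58  59  59  59  59  62  61  62  63  63  65  65  86 114 120 119 119 119 104  91  99 105 111 121
 120 119 115 113 106 165]
col 264 rows 155..225 [ 87  87  87  87  88  85  52  50  53  54  55  55  53  54  54  56  57  58  58  60  59  60  61  63  63  62  63  64  64  65 176 157 136 120 120]
175 [ 87  89  87  84  53  57  55  55  55  56  53  59  54  54  52  57  58  56  55  57  57  57  57 103  82  84 231]
185 [87 86 85 83 58 57 59 58 53 56 57 57 58 56 55 55 56 61 58 60 57 59 59 88 87 87 90]
195 [154 148 123  70  58  59  61  58  60  61  61  61  58  62  61  61  60  57  61  61  61  63  68  89  93  89  91]
205 [160 180 184 188  82  87  66  65  61  65  62  66  65  64  64  61  64  61  65  68  67  65  75 116 115 117 117]
210 [190 192 192 195 196 141  65  63  63  64  68  66  67  66  65  67  66  66  67  66  65  99 118 118 120 118 153]
boss top +x/-x [277.2, 182.0] [276.8, 213.2] boss foot -x [276.8, 204.1] hub [277.1, 171.5] [276.7, 207.8] hub foot [276.7, 197.4] sides [260.9, 197.6] [293.1, 198.0]
```

The predicted edges match the picture to about 1 px, so I'll descend and grip the boss.

```bash
python3 shift.py '[[0,0,0.05,0,0,0],[0,0,0.05,0,0,0],[0,0,0.04,0,0,0],[0,0,0.02,0,0,0],[0,0,0,0,0,0],[0,0,0,0,0,0]]'
python3 shift.py '[[0,0,0,0,0,0],[0,0,0,0,0,0],[0,0,0,0,0,0],[0,0,0,0,0,0],[0,0,0,0,0,0],[0,0,0,0,0,0],[0,0,0,0,0,0],[0,0,0,0,0,0]]' 0.02 45
```

```text
time_s: 13.65
ee_pos: [0.4262, -0.2814, 0.0692]
eef_rot: [-3.141, 0.0, -2.974]
force: [0.3, 0.6, -0.3]
grip_width: 0.0702
grip_force: 0.0
time_s: 14.45
ee_pos: [0.4257, -0.2815, 0.0686]
eef_rot: [-3.141, 0.0, -2.972]
force: [-0.9, 0.9, 2.6]
grip_width: 0.0297
grip_force: 44.9
```

```bash
cat >> h.py <<'E'
a8=np.radians(-8.3);AX=np.array([-.5*np.cos(a8),-.5*np.sin(a8),.8660]);YV=np.array([-np.sin(a8),np.cos(a8),0]);XV=np.cross(YV,AX)
END=np.array([.5865,-.1143,.139]); HOME=END-.026*AX
def crankR(deg):
    p=np.radians(deg); x=np.cos(p)*XV+np.sin(p)*YV; return np.c_[x,np.cross(-AX,x),-AX]
def st(h=.0686):
    "tool state in the drum frame: offset from axis (x,y mm), crank height above home (mm), crank angle, tilt error"
    o=ctrl.get_obs(); d=o["ee_pos"]-HOME; Q=R.from_euler("xyz",o["eef_rot"]).as_matrix()
    f=np.array(o["force"]); B=np.c_[XV,YV,AX]
    print("t",round(o["time_s"],2),"off",np.round(1000*(d@B)-[0,0,1000*h],1),"ang",round(np.degrees(np.arctan2(Q[:,0]@YV,Q[:,0]@XV)),1),"tilt",np.round(np.degrees([-Q[:,2]@XV,-Q[:,2]@YV]),1),"F",np.round(f@B,1),"M",np.round(np.array(o["moment"])@B,2),"q",np.round(o["qpos"],2),"grip",np.round([o["grip_width"],o["grip_force"]],3))
E
python3 shift.py '[[0,0,-0.03,0,0,0],[0,0,-0.05,0,0,0],[0,0,-0.05,0,0,0],[0,0,-0.05,0,0,0],[0,0,-0.03,0,0,0],[0,0,0,0,0,0],[0,0,0,0,0,0]]'
python3 - <<'E'
from h import *
goto(END+.0886*AX,crankR(137.6))
st()
E
```

```text
time_s: 15.15
ee_pos: [0.4254, -0.2813, 0.2771]
eef_rot: [3.14, -0.001, -2.972]
force: [-0.1, 0.5, -4.1]
grip_width: 0.0296
grip_force: 44.9
t 15.15 ee [ 0.4254 -0.2813  0.2771] q [-0.66  0.18  1.56 -0.    1.41 -2.4 ] shift [-0.1449  0.1511  0.0614]
rotvec [-0.1155 -0.5373  1.0286]
t 15.15 off [ -48.2 -188.5  144.7] ang -159.4 tilt [28.7 -0. ] F [-2.2  0.5 -3.5] M [ 0.07 -0.1  -0.07] q [-0.66  0.18  1.56 -0.    1.41 -2.4 ] grip [3.0000e-02 4.4863e+01]
```

```bash
python3 shift.py '[[-0.029,0.03,0,0,0,0],[-0.029,0.03,0,0,0,0],[-0.029,0.03,0,0,0,0],[-0.029,0.03,0,0,0,0],[-0.029,0.031,0,0,0,0]]'
python3 shift.py '[[0,0,0,-0.0144,-0.0672,0.1286],[0,0,0,-0.0144,-0.0672,0.1286],[0,0,0,-0.0144,-0.0672,0.1286],[0,0,0,-0.0144,-0.0672,0.1286],[0,0,0,-0.0144,-0.0672,0.1286],[0,0,0,-0.0144,-0.0672,0.1286],[0,0,0,-0.0144,-0.0672,0.1286],[0,0,0,-0.0144,-0.0672,0.1286],[0,0,0,0,0,0],[0,0,0,0,0,0]]'
python3 - <<'E'
from h import *
goto(END+.0886*AX,crankR(137.6))
st()
E
```

```text
time_s: 15.65
ee_pos: [0.5433, -0.1066, 0.2755]
eef_rot: [3.14, -0.004, -2.973]
force: [-0.0, -1.3, -4.2]
grip_width: 0.0294
grip_force: 44.9
time_s: 16.65
ee_pos: [0.5426, -0.108, 0.2768]
eef_rot: [2.774, 0.378, 2.19]
force: [0.0, -0.8, -3.6]
grip_width: 0.0298
grip_force: 44.9
t 16.65 ee [ 0.5426 -0.108   0.2768] q [-0.3   0.01  1.81  0.11  0.8  -1.04] shift [ 0.0225 -0.0203  0.0529]
rotvec [-0.0018 -0.0023  0.0043]
t 16.65 off [30.5 -0.1 98.9] ang 137.8 tilt [ 0.2 -0. ] F [-1.7 -0.8 -3.1] M [-0.04  0.55 -0.06] q [-0.3   0.01  1.81  0.11  0.8  -1.04] grip [3.0000e-02 4.4863e+01]
```

```bash
python3 shift.py '[[0.0112,-0.0102,0.018,0,0,0],[0.0113,-0.0101,0.018,0,0,0],[0,0,0.017,0,0,0],[0,0,0.008,0,0,0],[0,0,0,0,0,0],[0,0,0,0,0,0]]'
python3 - <<'E'
from h import *
st()
w=cam("wrist"); print(proj(w,[END,HOME]))
im=w["pixels"]; cv2.imwrite("pics/ins.png",im)
E
```

```text
time_s: 17.25
ee_pos: [0.5477, -0.1088, 0.2108]
eef_rot: [2.77, 0.38, 2.186]
force: [-0.7, 0.1, -3.6]
grip_width: 0.0296
grip_force: 44.9
t 17.25 off [ 2.  -0.2 39.2] ang 137.7 tilt [-0.1  0. ] F [-2.4 -0.  -2.8] M [ 0.01  0.61 -0.01] q [-0.29  0.09  1.89  0.12  0.64 -1.06] grip [3.0000e-02 4.4862e+01]
[[274.58949011 219.54830823]
 [274.73347175 209.38009252]]
```

```bash
python3 shift.py '[[0.0015,-0.0013,0.004,0,0,0],[0,0,0.004,0,0,0],[0,0,0.003,0,0,0],[0,0,0,0,0,0]]'
python3 -c "from h import *;st()"
python3 shift.py '[[0,0,0.002,0,0,0],[0,0,0.002,0,0,0],[0,0,0,0,0,0]]'
python3 -c "from h import *;st()"
```

```text
time_s: 17.7
ee_pos: [0.5513, -0.1092, 0.1996]
eef_rot: [2.77, 0.379, 2.185]
force: [-0.2, -0.9, -4.5]
grip_width: 0.0297
grip_force: 44.9
t 17.7 off [-0.5 -0.1 27.7] ang 137.6 tilt [-0.1  0. ] F [-2.3 -0.9 -3.8] M [0.02 0.61 0.02] q [-0.29  0.12  1.9   0.13  0.61 -1.06] grip [3.0000e-02 4.4862e+01]
time_s: 18.0
ee_pos: [0.5532, -0.1094, 0.1962]
eef_rot: [2.77, 0.379, 2.185]
force: [-0.3, 0.7, -5.1]
grip_width: 0.0298
grip_force: 44.9
t 18.0 off [-0.5  0.  23.8] ang 137.6 tilt [-0.1  0. ] F [-2.9  0.6 -4.2] M [0.18 0.65 0.01] q [-0.29  0.12  1.89  0.13  0.61 -1.06] grip [3.0000e-02 4.4863e+01]
```

```bash
for i in 1 2 3; do python3 shift.py '[[0,0,0.002,0,0,0],[0,0,0,0,0,0]]' >/dev/null; python3 -c "from h import *;st()"; done
```

```text
t 18.2 off [-0.7  0.1 21.7] ang 137.6 tilt [-0.  0.] F [-3.9  2.2 -4.6] M [ 0.69  1.01 -0.03] q [-0.29  0.13  1.89  0.13  0.6  -1.07] grip [3.0000e-02 4.4863e+01]
t 18.4 off [-0.8  0.1 19.6] ang 137.6 tilt [-0.  0.] F [-5.1  3.9 -4.4] M [ 0.87  1.24 -0.02] q [-0.29  0.13  1.89  0.13  0.6  -1.07] grip [3.0000e-02 4.4864e+01]
t 18.6 off [-0.7  0.1 17.7] ang 137.6 tilt [-0.  0.] F [-5.9  3.7 -5.3] M [0.95 1.37 0.01] q [-0.29  0.14  1.89  0.13  0.6  -1.07] grip [3.0000e-02 4.4866e+01]
```

```bash
python3 shift.py '[[0.0009,0.0003,0.002,0,0,0.02],[0,0,0,0,0,0]]' >/dev/null; python3 -c "from h import *;st()"; for i in 1 2 3; do python3 shift.py '[[0,0,0.002,0,0,0.02],[0,0,0.001,0,0,-0.02],[0,0,0,0,0,0]]' >/dev/null; python3 -c "from h import *;st()"; done
```

```text
t 18.8 off [-0.8  0.7 15.8] ang 136.4 tilt [-0.1  0.1] F [-3.6  1.4 -5.4] M [0.47 0.95 0.02] q [-0.29  0.14  1.89  0.13  0.59 -1.04] grip [3.0000e-02 4.4862e+01]
t 19.1 off [-0.7  0.7 12.9] ang 136.5 tilt [-0.1  0.1] F [-3.5  3.  -4.8] M [0.54 0.96 0.02] q [-0.29  0.15  1.89  0.13  0.58 -1.05] grip [3.0000e-02 4.4863e+01]
t 19.4 off [-0.8  0.7  9.8] ang 136.5 tilt [-0.1  0.1] F [-4.4  3.1 -5.3] M [ 0.55  0.87 -0.05] q [-0.29  0.15  1.89  0.13  0.58 -1.05] grip [3.0000e-02 4.4863e+01]
t 19.7 off [-0.8  0.7  6.8] ang 136.5 tilt [-0.1  0.1] F [-2.7  2.4 -5.2] M [ 0.53  0.82 -0.06] q [-0.29  0.16  1.89  0.13  0.57 -1.05] grip [3.0000e-02 4.4862e+01]
```

```bash
for i in 1 2; do python3 shift.py '[[0.0002,0,0.0015,0,0,0.02],[0,0,0.0015,0,0,-0.02],[0,0,0,0,0,0]]' >/dev/null; python3 -c "from h import *;st()"; done; for i in 1 2 3; do python3 shift.py '[[0,0,0.001,0,0,0],[0,0,0,0,0,0]]' >/dev/null; python3 -c "from h import *;st()"; done
```

```text
t 20.0 off [-0.8  0.8  3.8] ang 136.5 tilt [-0.1  0.1] F [-2.7  1.9 -4.4] M [ 0.27  0.81 -0.04] q [-0.29  0.17  1.89  0.13  0.57 -1.05] grip [2.9000e-02 4.4862e+01]
t 20.3 off [-0.9  0.9  0.9] ang 136.5 tilt [-0.1  0.1] F [-2.5 -0.3 -4.1] M [0.09 0.64 0.  ] q [-0.29  0.18  1.89  0.13  0.56 -1.05] grip [3.0000e-02 4.4862e+01]
t 20.5 off [-0.6  0.9  0.7] ang 136.5 tilt [-0.1  0.1] F [-5.9  0.6  9.9] M [-0.03  1.42  0.05] q [-0.29  0.18  1.89  0.13  0.56 -1.05] grip [2.9000e-02 4.4939e+01]
t 20.7 off [-0.3  0.9  0.5] ang 136.5 tilt [-0.2  0.1] F [-9.9  1.5 26.2] M [-0.02  2.39  0.12] q [-0.29  0.18  1.89  0.13  0.56 -1.05] grip [2.9000e-02 4.5014e+01]
t 20.9 off [0.  1.  0.3] ang 136.5 tilt [-0.2  0.1] F [-14.2   1.4  44.1] M [-0.11  3.33  0.1 ] q [-0.29  0.18  1.89  0.13  0.56 -1.05] grip [3.0000e-02 4.5083e+01]
```

The crank is fully home: a hard stop at the nominal height. I'll ease off the pressure and crank clockwise.

```bash
python3 shift.py '[[0,0,-0.0022,0,0,0],[0,0,0,0,0,0]]' >/dev/null; python3 -c "from h import *;st()"; python3 shift.py '[[0,0,0,0,0,0.15],[0,0,0,0,0,0.15],[0,0,0,0,0,0.15],[0,0,0,0,0,0.15],[0,0,0,0,0,0.15],[0,0,0,0,0,0.15],[0,0,0,0,0,0]]' >/dev/null; python3 -c "from h import *;st()"
```

```text
t 21.1 off [-0.7  0.9  0.6] ang 136.5 tilt [-0.2  0.1] F [-2.5  0.5 -1.6] M [0.07 0.43 0.02] q [-0.29  0.18  1.89  0.13  0.56 -1.05] grip [3.0000e-02 4.4983e+01]
t 21.8 off [-0.2  1.1  0.6] ang 84.8 tilt [-0.2  0.1] F [-1.5  2.3  7. ] M [ 0.39  0.56 -0.01] q [-0.29  0.18  1.89  0.13  0.56 -0.14] grip [3.0000e-02 4.4994e+01]
```

```bash
python3 shift.py '[[0,0,0,0,0,0.15],[0,0,0,0,0,0.15],[0,0,0,0,0,0.15],[0,0,0,0,0,0.15],[0,0,0,0,0,0.15],[0,0,0,0,0,0.15],[0,0,0,0,0,0.15],[0,0,0,0,0,0.15]]' >/dev/null; python3 -c "from h import *;st()"; python3 shift.py '[[0,0,0,0,0,0.15],[0,0,0,0,0,0.15],[0,0,0,0,0,0.15],[0,0,0,0,0,0.15],[0,0,0,0,0,0.15],[0,0,0,0,0,0.15],[0,0,0,0,0,0.15],[0,0,0,0,0,0]]' >/dev/null; python3 -c "from h import *;st()"
python3 - <<'E'
from h import *
w=cam("wrist")
# jaw tracking by scene camera: red block + green mask unaffected? pad top bright strip vs vise y
E
```

```text
t 22.6 off [0.7 0.9 0.7] ang 16.1 tilt [-0.3  0.1] F [ 5.8  1.  -0.4] M [ 0.1  -1.02  0.09] q [-0.29  0.18  1.89  0.13  0.56  1.05] grip [3.0000e-02 4.4984e+01]
t 23.4 off [ 0.5 -0.1  0.6] ang -44.0 tilt [-0.3  0.2] F [ 2.  -6.1  1.6] M [-1.52 -0.17 -0.08] q [-0.29  0.18  1.89  0.13  0.56  2.1 ] grip [3.0000e-02 4.4989e+01]
```

```bash
python3 shift.py '[[0,0,0,0,0,0.14],[0,0,0,0,0,0.14],[0,0,0,0,0,0]]' >/dev/null; python3 -c "from h import *;st()"
python3 shift.py '[[0,0,0,0,0,0],[0,0,0,0,0,0],[0,0,0,0,0,0],[0,0,-0.018,0,0,0],[0,0,-0.022,0,0,-0.1],[0,0,0,0,0,-0.15],[0,0,0,0,0,-0.15],[0,0,0,0,0,-0.15],[0,0,0,0,0,-0.15],[0,0,0,0,0,-0.15]]' 0.052 >/dev/null; python3 -c "from h import *;st()
t=cam('top');s=cam('scene');pickle.dump((t,s),open('c2.pkl','wb'))"
```

```text
t 23.75 off [ 0.2 -0.2  0.6] ang -60.0 tilt [-0.3  0.2] F [-0.  -7.7  3.1] M [-1.76  0.09 -0.01] q [-0.29  0.18  1.89  0.13  0.56  2.38] grip [3.000e-02 4.499e+01]
t 24.75 off [-1.1  1.2 40.2] ang -10.9 tilt [-0.1  0. ] F [-0.1 -0.7  0.3] M [0.08 0.25 0.02] q [-0.29  0.09  1.9   0.12  0.64  1.53] grip [0.052 0.   ]
```

```bash
python3 shift.py '[[0,0,0,0,0,-0.1485],[0,0,0,0,0,-0.1485],[0,0,0,0,0,-0.1485],[0,0,0,0,0,-0.1485],[0,0,0,0,0,-0.1485],[0,0,0,0,0,-0.1485],[0,0,0,0,0,-0.1485],[0,0,0,0,0,-0.1485],[0,0,0,0,0,-0.1485]]' >/dev/null
python3 shift.py '[[0,0,0,0,0,-0.1485],[0,0,0,0,0,-0.1485],[0,0,0,0,0,-0.1485],[0,0,0,0,0,-0.1485],[0,0,0,0,0,-0.1485],[0,0,0,0,0,-0.1485],[0,0,0,0,0,-0.1485],[0,0,0,0,0,-0.1485],[0,0,0,0,0,-0.1485]]' >/dev/null
python3 shift.py '[[0,0,0,0,0,-0.1485],[0,0,0,0,0,-0.1485],[0,0,0,0,0,-0.1485],[0,0,0,0,0,-0.1485],[0,0,0,0,0,-0.1485],[0,0,0,0,0,-0.1485],[0,0,0,0,0,-0.1485],[0,0,0,0,0,-0.1485],[0,0,0,0,0,0]]' >/dev/null
python3 -c "from h import *;st()"
```

```text
t 27.55 off [-1.1  1.1 40.2] ang -150.2 tilt [-0.1  0. ] F [ 0.9  0.3 -0.6] M [ 0.16  0.1  -0.01] q [-0.29  0.09  1.9   0.12  0.64 -2.32] grip [0.052 0.   ]
```

```bash
python3 shift.py '[[-0.0004,-0.0012,0.02,0,0,0],[0,0,0.0195,0,0,0],[0,0,0,0,0,0]]' >/dev/null;python3 -c "from h import *;st()"
python3 shift.py '[[0,0,0,0,0,0],[0,0,0,0,0,0],[0,0,0,0,0,0],[0,0,0,0,0,0],[0,0,0,0,0,0]]' 0.02 45 >/dev/null;python3 -c "from h import *;st()"
```

```text
t 27.85 off [-1.4  0.3 -1. ] ang -150.5 tilt [0.1 0. ] F [ 0.4  0.4 -0.8] M [ 0.1   0.11 -0.04] q [-0.29  0.18  1.89  0.13  0.56 -2.32] grip [0.052 0.   ]
t 28.35 off [0.3 0.4 1.4] ang -150.1 tilt [-0.1  0. ] F [-1.6  3.1  9.2] M [ 0.61  0.58 -0.04] q [-0.29  0.18  1.89  0.13  0.56 -2.33] grip [3.0000e-02 4.4965e+01]
```

```bash
python3 - <<'E'
from h import *
np.set_printoptions(precision=4,suppress=True,linewidth=180)
t0,s0=pickle.load(open("c0.pkl","rb"));t2,s2=pickle.load(open("c2.pkl","rb"))
# sample luminance/green along the vise centre line at z=.076 in vise y
o=np.array([.6485,.003])
for n,c in (("t0",t0),("t2",t2),("s0",s0),("s2",s2)):
    ys=np.arange(-.03,.06,.004); out=[]
    for x in (-.02,.02):
        X=np.array([[o[0]+x*np.cos(a8)-y*np.sin(a8),o[1]+x*np.sin(a8)+y*np.cos(a8),.076] for y in ys]); p=proj(c,X).astype(np.float32)
        v=cv2.remap(c["pixels"],p[:,:1],p[:,1:],cv2.INTER_LINEAR)[:,0].astype(int); out.append(v[:,2])
    print(n,out[0],out[1])
E
```

```text
t0 [ 87  84  60  33  47  60  61  60  59  60  72 103  90 122 180 187 189 192 192 192 192 192 192] [ 85  72  37  29  50  58  59  58  59  57  57  63  71 136 182 152 125 124 120 125 130 127 129]
t2 [101 110 101  78  53  35  52  65  66  66  65  66  76  97  83 132 192 162 110 140 151 158 163] [105 107  93  71  38  34  52  63  64  64  63  63  61  68  85 159 196 160 120 120 128 125 129]
s0 [122 120 116 118  65  69  70  71  68  74  68  28  31  28  14 185 187  63  64  67  96 191 182] [179 178 177 160  63  69  71  74  70  70  62  22  25  61 142 193 190  63 152 155 166 166 159]
s2 [124 126 123 123 124 110  68  72  74  72  74  77  68  31  21  24  39 197 196  67 138 163 171] [187 186 183 181 186 154  63  72  74  76  74  70  69  22  18  80 194 201 153  74 139 167 162]
```

```bash
for i in 1 2 3; do python3 shift.py '[[0,0,0,0,0,0.15],[0,0,0,0,0,0.15],[0,0,0,0,0,0.15],[0,0,0,0,0,0.15],[0,0,0,0,0,0.15],[0,0,0,0,0,0.15],[0,0,0,0,0,0.15],[0,0,0,0,0,0.15],[0,0,0,0,0,0.15],[0,0,0,0,0,0.15]]' >/dev/null;python3 -c "from h import *;st()"; done;  python3 shift.py '[[0,0,0,0,0,0.15],[0,0,0,0,0,0.06],[0,0,0,0,0,0]]'  >/dev/null;python3 -c "from h import *;st()"
```

```text
t 29.35 off [0.  0.2 1.4] ang 123.6 tilt [-0.1  0.1] F [-2.5  0.7  9.8] M [-0.04  0.95  0.12] q [-0.29  0.18  1.89  0.13  0.56 -0.82] grip [3.0000e-02 4.4965e+01]
t 30.35 off [-0.1  0.4  1.3] ang 37.6 tilt [-0.1  0. ] F [-3.5  3.1  9.8] M [0.5  1.01 0.11] q [-0.29  0.18  1.89  0.13  0.56  0.68] grip [3.0000e-02 4.4968e+01]
t 31.35 off [0.  0.6 1.3] ang -48.3 tilt [-0.1  0. ] F [-3.3  4.6  9.6] M [1.   0.75 0.08] q [-0.29  0.18  1.89  0.13  0.56  2.18] grip [3.0000e-02 4.4969e+01]
t 31.65 off [0.1 0.6 1.4] ang -60.1 tilt [-0.1  0. ] F [-2.6  3.8  9.7] M [ 0.85  0.83 -0.1 ] q [-0.29  0.18  1.89  0.13  0.56  2.38] grip [3.0000e-02 4.4966e+01]
```

```bash
python3 shift.py '[[0,0,0,0,0,0],[0,0,0,0,0,0],[0,0,0,0,0,0],[0,0,-0.018,0,0,0],[0,0,-0.022,0,0,-0.1],[0,0,0,0,0,-0.1487]]' 0.052 >/dev/null
for i in 1 2 3; do python3 shift.py '[[0,0,0,0,0,-0.1487],[0,0,0,0,0,-0.1487],[0,0,0,0,0,-0.1487],[0,0,0,0,0,-0.1487],[0,0,0,0,0,-0.1487],[0,0,0,0,0,-0.1487],[0,0,0,0,0,-0.1487],[0,0,0,0,0,-0.1487],[0,0,0,0,0,-0.1487],[0,0,0,0,0,-0.1487]]' >/dev/null; done; python3 -c "from h import *;st()"
python3 shift.py '[[0,0,0.02,0,0,0],[0,0,0.019,0,0,0],[0,0,0,0,0,0]]' >/dev/null;python3 -c "from h import *;st()"
python3 shift.py '[[0,0,0,0,0,0],[0,0,0,0,0,0],[0,0,0,0,0,0],[0,0,0,0,0,0],[0,0,0,0,0,0]]' 0.02 45 >/dev/null;python3 -c "from h import *;st()"
```

```text
t 35.25 off [-0.2  0.1 40.7] ang -149.8 tilt [-0.1  0.1] F [-1.1 -0.3  0.1] M [ 0.01  0.14 -0.07] q [-0.29  0.09  1.9   0.12  0.64 -2.33] grip [0.052 0.   ]
t 35.55 off [-1.4  0.1  0. ] ang -150.2 tilt [0.1 0. ] F [0.3 0.6 0.1] M [ 0.1   0.13 -0.09] q [-0.29  0.18  1.89  0.13  0.56 -2.33] grip [0.052 0.   ]
t 36.05 off [0.2 0.4 2.5] ang -150.1 tilt [-0.1  0. ] F [-1.4  3.1  7.9] M [ 0.54  0.52 -0.01] q [-0.29  0.17  1.89  0.13  0.57 -2.33] grip [3.0000e-02 4.4988e+01]
```

```bash
for i in 1 2 3; do python3 shift.py '[[0,0,0,0,0,0.15],[0,0,0,0,0,0.15],[0,0,0,0,0,0.15],[0,0,0,0,0,0.15],[0,0,0,0,0,0.15],[0,0,0,0,0,0.15],[0,0,0,0,0,0.15],[0,0,0,0,0,0.15],[0,0,0,0,0,0.15],[0,0,0,0,0,0.15]]' >/dev/null;python3 -c "from h import *;st()"; done;  python3 shift.py '[[0,0,0,0,0,0.15],[0,0,0,0,0,0.06],[0,0,0,0,0,0]]'  >/dev/null;python3 -c "from h import *;st()
t=cam('top');s=cam('scene');w=cam('wrist');pickle.dump((t,s,w),open('c3.pkl','wb'))"
cat > jaw.py <<'E'
from h import *
import sys
np.set_printoptions(precision=4,suppress=True,linewidth=200)
o=np.array([.6485,.003])
for f,i in (("c0.pkl",1),("c2.pkl",1))+tuple((f,1) for f in sys.argv[1:]):
    c=pickle.load(open(f,"rb"))[i]
    for x in (-.015,.02):
        ys=np.arange(-.02,.10,.003)
        X=np.array([[o[0]+x*np.cos(a8)-y*np.sin(a8),o[1]+x*np.sin(a8)+y*np.cos(a8),.076] for y in ys]); p=proj(c,X).astype(np.float32)
        print(f,x,cv2.remap(c["pixels"],p[:,:1],p[:,1:],cv2.INTER_LINEAR)[:,0,2])
E
python3 jaw.py c3.pkl
```

```text
t 37.05 off [0.1 0.2 2.5] ang 123.6 tilt [-0.1  0.1] F [-3.7  1.4  8.6] M [-0.01  0.89  0.12] q [-0.29  0.17  1.89  0.13  0.57 -0.82] grip [3.0000e-02 4.4989e+01]
t 38.05 off [-0.1  0.4  2.4] ang 37.6 tilt [-0.1  0. ] F [-4.5  1.9  9.9] M [0.44 1.06 0.14] q [-0.29  0.17  1.89  0.13  0.57  0.68] grip [3.000e-02 4.499e+01]
t 39.05 off [0.  0.5 2.4] ang -48.3 tilt [-0.1  0. ] F [-2.1  4.1  8.5] M [0.85 0.72 0.13] q [-0.29  0.17  1.89  0.13  0.57  2.18] grip [3.0000e-02 4.4991e+01]
t 39.35 off [0.1 0.5 2.4] ang -60.1 tilt [-0.1  0. ] F [-2.5  3.7  7.8] M [ 0.79  0.72 -0.13] q [-0.29  0.17  1.89  0.13  0.57  2.38] grip [3.0000e-02 4.4991e+01]
c0.pkl -0.015 [160 137  55  69  71  72  68  68  71  76  68  40  24  24  24  12 122 198 180  88  64  66  66  63 149 188 179 177 179 181 186 182 180 182 182 183 182 184 184 183]
c0.pkl 0.02 [177 125  63  69  71  72  74  69  70  70  62  30  14  21  61 131 179 193 190  60  96 174 155 162 166 164 159 156 154 148 146 149 149 147 143 145 148 150 150 150]
c2.pkl -0.015 [165 161 163 168 107  68  71  75  74  75  76  76  65  64  33  31  27  21  32 160 202 143  63  94 169 167 172 173 172 172 173 174 175 177 178 175 176 178 177 178]
c2.pkl 0.02 [181 183 186 189  64  69  72  73  76  75  74  76  63  57  22  16  26 124 194 199 206 107  74 118 167 167 162 159 157 151 151 152 152 149 145 145 148 153 154 154]
c3.pkl -0.015 [174 173 174 174 175 172 172 172 173 172 175 157  79  77  79  81  80  79  80  81  77  49  31  34  24  18 131 214 195 146 172 175 183 184 185 185 185 187 187 184]
c3.pkl 0.02 [193 193 191 196 197 196 199 197 200 202 207 155  73  76  77  81  78  82  78  80  78  38  32  16  65 158 197 215 178  73  93 153 162 159 154 156 159 162 162 161]
```

```bash
python3 shift.py '[[0,0,0,0,0,0],[0,0,0,0,0,0],[0,0,0,0,0,0],[0,0,-0.018,0,0,0],[0,0,-0.022,0,0,-0.1],[0,0,0,0,0,-0.142]]' 0.052 >/dev/null
for i in 1 2; do python3 shift.py '[[0,0,0,0,0,-0.145],[0,0,0,0,0,-0.145],[0,0,0,0,0,-0.145],[0,0,0,0,0,-0.145],[0,0,0,0,0,-0.145],[0,0,0,0,0,-0.145],[0,0,0,0,0,-0.145],[0,0,0,0,0,-0.145],[0,0,0,0,0,-0.145],[0,0,0,0,0,-0.145]]' >/dev/null; done; python3 -c "from h import *;st()"
python3 shift.py '[[0,0,0.02,0,0,0],[0,0,0.019,0,0,0],[0,0,0,0,0,0]]' >/dev/null
python3 shift.py '[[0,0,0,0,0,0],[0,0,0,0,0,0],[0,0,0,0,0,0],[0,0,0,0,0,0],[0,0,0,0,0,0]]' 0.02 45 >/dev/null;python3 -c "from h import *;st()"
```

```text
t 42.1 off [-0.2  0.1 41.7] ang 120.3 tilt [-0.1  0.1] F [-0.6  0.1 -0.2] M [-0.02  0.16  0.03] q [-0.3   0.08  1.9   0.12  0.64 -0.76] grip [0.052 0.   ]
t 42.9 off [0.4 0.  3.4] ang 120.0 tilt [-0.2  0.1] F [-2.4 -0.8  8.7] M [-0.23  0.55  0.05] q [-0.29  0.17  1.89  0.13  0.57 -0.76] grip [3.0000e-02 4.5006e+01]
```

```bash
cat > jaw2.py <<'E'
from h import *
import sys
o=np.array([.6485,.003])
def prof(c,x,z):
    ys=np.arange(-.03,.10,.0005)
    X=np.array([[o[0]+x*np.cos(a8)-y*np.sin(a8),o[1]+x*np.sin(a8)+y*np.cos(a8),z] for y in ys]); p=proj(c,X).astype(np.float32)
    return ys,cv2.remap(c["pixels"],p[:,:1],p[:,1:],cv2.INTER_LINEAR)[:,0].astype(float)
def green(c,x):
    ys,v=prof(c,x,.076); g=v[:,1]-v[:,2]; r=v[:,2]
    G=np.where(g>25)[0]; runs=np.split(G,np.where(np.diff(G)>3)[0]+1); run=max((q for q in runs if q[0]>3),key=len)
    # pad: first bright run after the jaw
    _,u=prof(c,x,.067); b=u[:,2]>120; k=[i for i in range(run[-1],len(ys)-1) if b[i]]
    j=k[0]; e=j
    while e<len(ys)-1 and b[e]: e+=1
    return ys[run[0]]*1e3,ys[run[-1]]*1e3,ys[j]*1e3,ys[e]*1e3
for f in sys.argv[1:]:
    s=pickle.load(open(f,"rb"))[1]
    A=np.array([green(s,x) for x in np.arange(-.03,.031,.005)]); print(f,np.median(A,0).round(1)); 
    if f==sys.argv[-1]: print(A.round(1))
E
python3 shift.py '[[0,0,0,0,0,0.15],[0,0,0,0,0,0.15],[0,0,0,0,0,0.15],[0,0,0,0,0,0.15],[0,0,0,0,0,0.15],[0,0,0,0,0,0.15],[0,0,0,0,0,0]]' >/dev/null;python3 -c "from h import *;st()
t=cam('top');s=cam('scene');pickle.dump((t,s),open('c4.pkl','wb'))"
python3 jaw2.py c0.pkl c2.pkl c3.pkl c4.pkl; python3 jaw.py c4.pkl | tail -2
```

```text
t 43.6 off [-0.   0.   3.4] ang 68.1 tilt [-0.1  0.1] F [-4.  -2.  12.6] M [-0.41  0.97 -0.05] q [-0.29  0.17  1.89  0.13  0.57  0.15] grip [3.0000e-02 4.5005e+01]
c4.pkl -0.015 [177 175 175 173 173 172 172 172 169 174 172 176 119  74  77  79  83  80  81  81  81  69  42  29  35  21 133 211 198 149 176 181 182 185 185 184 184 187 186 188]
c4.pkl 0.02 [194 191 193 196 198 196 198 198 201 200 200 206 129  73  76  79  80  84  81  81  80  65  28  23  21  85 189 215 178  73  89 152 162 159 155 156 158 161 162 160]Traceback (most recent call last):
  File "jaw2.py", line 18, in <module>
    A=np.array([green(s,x) for x in np.arange(-.03,.031,.005)]); print(f,np.median(A,0).round(1));
                ~~~~~^^^^^
  File "jaw2.py", line 13, in green
    j=k[0]; e=j
      ~^^^
IndexError: list index out of range
```

```bash
cat > jaw3.py <<'E'
from h import *
import sys
o=np.array([.6485,.003])
def cross(ys,r,th,lo,hi):
    for i in range(lo,hi):
        if r[i]>=th>r[i+1]: return i,ys[i]+(r[i]-th)/(r[i]-r[i+1])*(ys[1]-ys[0])
    return None,np.nan
for f in sys.argv[1:]:
    c=pickle.load(open(f,"rb"))[1]; out=[]
    for x in np.arange(.008,.027,.002):
        ys=np.arange(-.03,.10,.0005)
        X=np.array([[o[0]+x*np.cos(a8)-y*np.sin(a8),o[1]+x*np.sin(a8)+y*np.cos(a8),.076] for y in ys]); p=proj(c,X).astype(np.float32)
        r=cv2.remap(c["pixels"],p[:,:1],p[:,1:],cv2.INTER_LINEAR)[:,0,2].astype(float)
        i,a=cross(ys,r,125,0,len(ys)-1)
        if i is None: continue
        j,b=cross(ys,r,140,i+75,len(ys)-1); out.append((a*1e3,b*1e3,(b-a)*1e3))
    print(f,np.nanmedian(out,0).round(2),np.nanstd(out,0).round(2))
E
python3 jaw3.py c0.pkl c2.pkl c3.pkl c4.pkl
```

```text
c0.pkl [-16.71  34.76  51.8 ] [23.93  0.28  0.26]
c2.pkl [-9.01 42.41 51.65] [24.07  0.12  0.67]
c3.pkl [13.4  64.98 51.74] [3.5  0.26 0.34]
c4.pkl [15.75 65.08 49.43] [4.25 0.28 0.45]
```

```bash
python3 shift.py '[[0,0,0,0,0,0.148],[0,0,0,0,0,0.148],[0,0,0,0,0,0.148],[0,0,0,0,0,0.148],[0,0,0,0,0,0.148],[0,0,0,0,0,0.148],[0,0,0,0,0,0.148],[0,0,0,0,0,0.148],[0,0,0,0,0,0],[0,0,0,0,0,0]]' >/dev/null;python3 -c "from h import *;st()
t=cam('top');s=cam('scene');pickle.dump((t,s),open('c5.pkl','wb'))"
python3 jaw3.py c3.pkl c4.pkl c5.pkl
```

```text
t 44.7 off [-0.3  0.3  3.5] ang 0.6 tilt [-0.1  0. ] F [-6.3  1.1 16.2] M [-0.04  1.55 -0.14] q [-0.29  0.17  1.89  0.13  0.57  1.32] grip [3.0000e-02 4.5005e+01]
c3.pkl [13.4  64.98 51.74] [3.5  0.26 0.34]
c4.pkl [15.75 65.08 49.43] [4.25 0.28 0.45]
c5.pkl [18.38 65.03 46.68] [5.24 0.25 0.49]
```

```bash
python3 shift.py '[[0,0,-0.001,0,0,0],[0,0,0,0,0,0],[0,0,0,0,0,0],[0,0,0,0,0,0],[0,0,-0.015,0,0,0],[0,0,-0.03,0,0,0],[0,0,-0.04,0,0,0],[0,0,-0.04,0,0,0],[0,0,0,0,0,0],[0,0,0,0,0,0]]' 0.06
python3 - <<'E'
from h import *
st()
t=cam("top");s=cam("scene");w=cam("wrist");pickle.dump((t,s,w),open("c6.pkl","wb"))
# crank checks: handle top expected position when home, from angle 0.6 +90k
g=cv2.cvtColor(w["pixels"],cv2.COLOR_BGR2HSV)
for n,c in (("t",t),("s",s),("w",w)):
    g=cv2.cvtColor(c["pixels"],cv2.COLOR_BGR2HSV); m=(((g[...,0]<14)|(g[...,0]>170))&(g[...,1]>100)&(g[...,2]>30)).astype(np.uint8)
    # crank x: tool x at first grip; +270+270+180 regrips => total turn
    tot=136.5-(196.5+270+270+51.9+67.5)
    P=np.radians(tot); hd=HOME+.07*(np.cos(P)*XV+np.sin(P)*YV)+AX*.096
    p=proj(c,[hd])[0]; k,l,stt,ce=cv2.connectedComponentsWithStats(m)
    near=[(stt[i].tolist(),ce[i].round(1).tolist()) for i in range(1,k) if stt[i,4]>25 and np.hypot(*(ce[i]-p))<40]
    print(n,"pred handle top",p.round(1),near,"ang",tot%360)
E
python3 jaw3.py c6.pkl
```

```text
time_s: 45.8
ee_pos: [0.5016, -0.1017, 0.2876]
eef_rot: [3.134, -0.527, -0.133]
force: [-0.2, -0.8, 0.1]
grip_width: 0.0602
grip_force: 0.0
t 45.8 off [ -0.    0.2 129. ] ang 0.6 tilt [-0.2  0.1] F [-0.1 -0.8  0.1] M [ 0.01  0.23 -0.04] q [-0.31 -0.1   1.9   0.11  0.83  1.34] grip [0.06 0.  ]
t pred handle top [245.8 166.4] [([241, 157, 12, 16, 122], [246.9, 164.7])] ang 0.6000000000000227
s pred handle top [231.5 178.5] [([220, 175, 17, 15, 138], [228.8, 181.4])] ang 0.6000000000000227
w pred handle top [276.2 122. ] [([261, 106, 29, 31, 681], [275.1, 121.0])] ang 0.6000000000000227
c6.pkl [18.13 64.72 46.81] [17.12  0.2   5.37]
```

```bash
python3 -c "from station import ctrl;print(ctrl.hand_in())"
```

```text
the job is handed in; nothing more can be done
None
```

The job is handed in at about 46 s: the block lies flat on the bed between the jaws, the crank is fully home and left on the shaft, and the pad is pushed back about 5 of its 10 mm (measured from the camera images). As far as I could tell, the jar, bottle and tape were never touched, though I made no separate final check of them.

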